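# Index the board stage and pin it

### The job

Push the red post to swing the repair turntable round, counter-clockwise seen from above, until its ear comes home against the rubber stop at the yellow index mark, and keep pressing it there firmly, with about 10 N, for a good half second. Then take the orange-handled index pin from its blue rest and put it fully home, flange down, through the ear's hole into the block below, and let go. Treat the stage gently (never more than 25 N on the turntable, from the fingers or through the pin) and leave the other things on the bench where they are.

Things in the scene. Friction and masses are not known exactly. Their poses are not given: they have to be found in the camera images.
- stage_base: Fixed grey round base, 230 dia. Origin on the turntable's axis at table height, z up. A dark steel index ring is clamped tight on it, anywhere within 0.08 rad of square; no reading tells where. On the ring near the base's own +y, 153 from the axis: index block 64 x 56, top 30 above the table, vertical through hole 12.5 dia, yellow strip; at its -x side the rubber-faced stop, 44 high.
- turntable: Aluminium disc, 260 dia, z 32 to 44 above the table; origin on its axis, underside. Yaw relative to stage_base: within 0.08 rad of 0 when home at the stop, which it cannot pass (rubber gives about 1 mm); starts -1.78 to -0.62. Drag 0.28 N m (2.5 N at the post); stays where left. Carries a mainboard (54 above the table, corners 120 from the axis), memory to 86, cooler to 98 (68 from the axis).
- push_post (a point): Centre of the top of the upright red post, 16 in diameter, standing 60 above the disc (top 104 above the table), 115 from the axis, at the turntable's own direction 225 degrees from its +x. Push it sideways, along the rim.
- ear_hole (a point): Mouth of the vertical through hole, 12.5 in diameter, in the turntable's square ear (48 x 48, 12 thick, top 44 above the table); 153 from the axis at the turntable's own +y. A short yellow line runs outward from it. When home the hole stands over the hole of the index block.
- index_pin: Loose pin, 40 to 85 g. Origin at the tip of its steel shank, z up along it. Shank 10 dia, 36 long, tapered to 6 over the last 4; then a flange 22 dia, 4 thick; then a round orange grip 16 dia, 40 to 78 above the tip. Starts upright in pin_rest, flange on its top, tip 4 above the table. Fully home in the stage its flange lies on the ear and its tip is 8 above the table.
- pin_rest: Blue block 64 x 64 x 40 fixed to the table, holding the pin in a hole at its centre. Origin at the centre of its underside.
- hard_drive: Bystander, leave alone: 3.5-inch hard drive, aluminium, 147 x 102 x 26, lying flat.
- ssd: Bystander, leave alone: flat black solid-state drive with a red label, 100 x 70 x 7.
- case_fan: Bystander, leave alone: 80 x 80 x 25 case fan, black frame, lime blades.
- screw_tray: Bystander, leave alone: blue divided screw tray, 110 x 150 x 30.
- screwdriver: Bystander, leave alone: screwdriver lying on the table.
- paste_jar: Bystander, leave alone: small jar of paste, 44 across, 45 tall.
- memory_stick: Bystander, leave alone: green memory stick lying flat, 133 x 31 x 5.

How it is judged:
By the outcome, as a careful person would: the job done as asked, in the order asked, and still so for the second after the job is handed in, with the robot touching nothing.
It also fails if it takes over 72 s, if anything falls off the work surface, if the arm or the gripper's body presses on something with over 40 N, if the wrist force passes 120 N, or if a joint passes its speed limit or range.

### The arm

A 6-joint arm with a two-finger parallel gripper is mounted at the origin on the work surface. World frame = base frame: x ahead of the robot, y to its left, z up, the work surface at z = 0. Lengths are in m, angles in rad, forces in N, time in s.
With the tool pointing down it reaches from about 0.375 to 0.9 m from the base axis. Payload 3.1 kg.
Tool frame: the origin (TCP) lies between the finger pads; the fingertips stand 8 mm ahead of it and the grasp point (between the pads) lies 11 mm behind it; z points along the fingers, y is the line along which they close (so a half turn about z gives the same grasp; the last joint's range is limited). The gripper opens to 85 mm and grips with 20 to 120 N. Pads are 22 mm wide; open, the fingers measure 114 mm over their backs; the gripper's body (76 mm by 85 mm) begins 54 mm behind the grasp point. The pads swing forward as they close: fully open they stand 13 mm farther back than shut.
Start: joints at [-1.409, 0.527, 1.433, -0, 1.181, -0.178], TCP at [0.208, -0.589, 0.203] pointing down, gripper open.
Joint ranges: [-3.08, 3.08], [-0.75, 2.2], [0.22, 2.44], [-1.43, 4.57], [0, 2.65], [-2.85, 2.85]. Speed limits (rad/s): [2.79, 2.79, 3.14, 3.14, 3.14, 3.14].

### API

Orientations are given as a unit quaternion [x, y, z, w].
In Python, from station import readout, cams, sign_off gives the robot as it stands.
- The arm moves only by the tool send_rows, never from a script. Its argument "commands" is text: rows parted by semicolons, each of 5 numbers parted by spaces: the finger opening in mm, from 0 to 85.4, then the shift along the tool's x, y, z each as a share of 0.02 m, from -1 to 1, then the turn about the tool's z as a share of 4 degrees, from -1 to 1. In form: grip dx dy dz spin; .... A call has 1 to 20 rows; each row shifts and turns the commanded pose from where the row before left it, along the tool's axes as they then stand; what a row does not reach is not made up. A row lasts 1/12 s, in which the tool goes at most 41.7 mm and 7.16 degrees, less where a joint would pass 70% of its speed; a pose out of reach is approached as far as the arm can. A call with a number of a shift or a turn outside -1 to 1 is refused whole. A call with a gripper value outside its range is refused whole. The fingers move at their own pace and stop on an object; "grip_force" is the grip in N (left out, the last holds). Time passes only in rows, so rows that do not move let the fingers close. It gives the time, the measured TCP pose, the force, the opening and the grip force at its end, in the units of the state.
- readout.sense(): the state, without advancing time (a new reading comes with each control period).
- cams.snapshot(name): name is "side" or "top" or "wrist"; returns a dict with "pixels" (480x640x3 uint8, red, green, blue), "intrinsics" (3x3 intrinsics, pixels), "eye" and "rotation" of the camera in the world. Camera axes: x right, y down, z forward; pixel columns grow to the right and rows downward; lengths in m; the calibration is good to about 2 mm. A picture is of the moment at which its call begins. There is no depth.
- sign_off(): hands the job in; it is judged then, once.
The state is a dict: "t": time; "q": joint angles; "qd": joint speeds; "tau": joint torques, N m; "tcp_pos": TCP position; "tool_rot": TCP orientation; "force": force on the tool from outside, world axes, zero at the start; "ft_torque": the same for the moment, N m; "finger_gap": opening from 0.0 (shut) to 1.0 (fully open); "gripper_force": force on a finger pad.
Only numpy, scipy, OpenCV 4.12 (cv2) and the standard library are available. Lean on these libraries where they do the work, as an engineer would, in place of code of your own. Each camera call takes 0.05 s, during which the arm holds its last target. There are 200 camera calls.

## Working session

There is one attempt and no reset: what is moved stays moved. The work goes in short steps, Python scripts to look and compute and a tool call to move; the robot and the scene stay as the last step left them, time stands still between calls to the robot, and variables do not carry over. Pictures are saved under pics/ and viewed, at most 10 in all, crops included, and the job is handed in when it is done.

Besides the shell and the picture viewer there is one more tool, called after "Call:" as name(argument=value, ...) on one line, values as JSON. send_rows: Moves the arm, as the interface text tells. Its arguments: {"type":"object","properties":{"commands":{"type":"string"},"grip_force":{"type":"number"}},"required":["commands"]}

```bash
mkdir -p pics; ls; cat > h.py <<'E'
import numpy as np, cv2
from station import readout, cams, sign_off
def snap(n,fn=None):
    s=cams.snapshot(n)
    if fn: cv2.imwrite('pics/'+fn,cv2.cvtColor(np.array(s['pixels']),cv2.COLOR_RGB2BGR))
    return s
def ray(s,u,v):
    K=np.array(s['intrinsics']);R=np.array(s['rotation']).reshape(3,3)
    return np.array(s['eye']),R@np.linalg.solve(K,[u,v,1.])
def onz(s,u,v,z):
    e,d=ray(s,u,v);return e+d*(z-e[2])/d[2]
def proj(s,p):
    K=np.array(s['intrinsics']);R=np.array(s['rotation']).reshape(3,3)
    c=K@(R.T@(np.array(p)-np.array(s['eye'])));return c[:2]/c[2]
def blobs(s,lo,hi,amin=20):
    h=cv2.cvtColor(np.array(s['pixels']),cv2.COLOR_RGB2HSV)
    m=cv2.inRange(h,np.array(lo),np.array(hi))
    n,l,st,c=cv2.connectedComponentsWithStats(m)
    return [(st[i,4],c[i].round(1),st[i,:4]) for i in range(1,n) if st[i,4]>=amin],m
E
python3 - <<'E'
from h import *
t=snap('top','top.png');s=snap('side','side.png')
for n,x in(('top',t),('side',s)):
    print(n,np.round(x['eye'],3),np.round(x['rotation'],3).tolist(),np.round(x['intrinsics'],1).tolist())
    for c,lo,hi in(('red',(0,150,80),(6,255,255)),('or',(8,150,100),(18,255,255)),('yel',(22,120,100),(34,255,255)),('blue',(95,120,50),(125,255,255))):
        for b in blobs(x,lo,hi)[0]: print(c,b)
print(readout.sense())
E
```

```text
pics
top [ 0.422 -0.05   1.251] [-0.701, 0.711, -0.041, 0.044] [[573.3, 0.0, 319.9], [0.0, 573.3, 226.4], [0.0, 0.0, 1.0]]
red (np.int32(70), array([136.2,  37. ]), array([132,  33,  10,   9], dtype=int32))
red (np.int32(70), array([206.9,  36.1]), array([202,  32,  10,   9], dtype=int32))
red (np.int32(40), array([263.1, 241.6]), array([260, 238,   7,   8], dtype=int32))
red (np.int32(328), array([467.4, 283. ]), array([450, 270,  39,  25], dtype=int32))
red (np.int32(619), array([202.4, 305.9]), array([187, 290,  32,  33], dtype=int32))
or (np.int32(570), array([400.1,  27.1]), array([389,   0,  25,  45], dtype=int32))
or (np.int32(71), array([412.9,  11.9]), array([408,   0,  10,  21], dtype=int32))
or (np.int32(44), array([419.9,  25.1]), array([416,  20,  10,  12], dtype=int32))
or (np.int32(126), array([427.8,  35.2]), array([419,  25,  16,  19], dtype=int32))
or (np.int32(41), array([122.8, 291. ]), array([120, 288,   7,   7], dtype=int32))
yel (np.int32(2098), array([327.6,  23.6]), array([294,   0,  73,  48], dtype=int32))
yel (np.int32(74), array([112.6,  37.3]), array([108
[... 2157 characters left out ...]
0,  56], dtype=int32))
{'t': 0.1, 'q': array([-1.40952508e+00,  5.28391872e-01,  1.43377225e+00,  3.84470754e-05,
        1.18136712e+00, -1.78494737e-01]), 'qd': array([-0.00123714, -0.00068798, -0.00289432,  0.00123427, -0.00125101,
       -0.00010988]), 'tau': array([-1.40701554e-04, -4.43303239e+01, -1.78587109e+01, -1.67731828e-04,
        3.91122478e-03, -3.66929356e-06]), 'tcp_pos': array([ 0.20822169, -0.58856828,  0.20182065]), 'tool_rot': array([ 9.85605329e-01,  1.69059737e-01,  2.61236770e-05, -9.69106905e-04]), 'force': array([ 0.02334917,  0.01038457, -1.03064536]), 'ft_torque': array([0.02883072, 0.02678189, 0.03022779]), 'gripper_force': 0.0, 'finger_gap': 1.0001314846663094}
```

View pics/top.png

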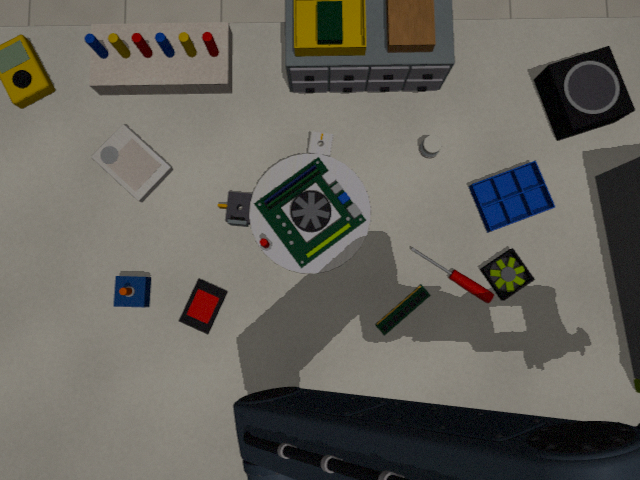

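View pics/side.png

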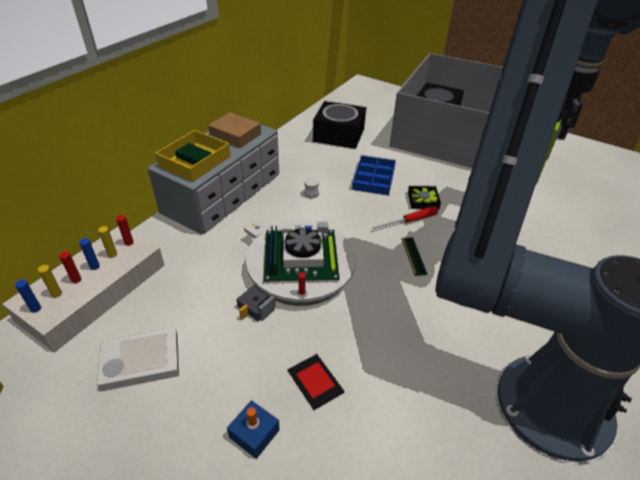

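The top view shows the disc centred near (310,212), the ear at (320,143), the index block at (238,208), the red post at (263,242) and the pin and rest at (130,291). The side view agrees. The rotation is a quaternion, so I'll fix the helper and then locate everything.

```bash
sed -i "s/R=np.array(s\['rotation'\]).reshape(3,3)/R=Rot.from_quat(s['rotation']).as_matrix()/; 1a from scipy.spatial.transform import Rotation as Rot" h.py
python3 - <<'E'
from h import *
t=snap('top');s=snap('side')
def tri(a,b):
    A=[];B=[]
    for x,p in((t,a),(s,b)):
        e,d=ray(x,*p);d/=np.linalg.norm(d);P=np.eye(3)-np.outer(d,d);A.append(P);B.append(P@e)
    return np.linalg.lstsq(np.vstack(A),np.hstack(B),rcond=None)[0]
print('post',tri((263.1,241.6),(302.3,275)),onz(t,263.1,241.6,.1))
print('grip',tri((122.8,291),(250.9,412.3)),onz(t,122.8,291,.08),onz(s,250.9,410,.08))
print('rest blob',onz(t,130.3,291.1,.04), 'corners',[onz(t,u,v,.04)[:2].round(3) for u,v in((114,276),(151,276),(114,306))])
# disc ellipse from bright pixels
g=cv2.cvtColor(t['pixels'],cv2.COLOR_RGB2GRAY)
print('disc extents',onz(t,249.5,212,.044),onz(t,371,212,.044),onz(t,310,152.5,.044),onz(t,310,273,.044))
print('block',onz(t,238,208,.03),'ear',onz(t,320,143,.044))
for n,x,(u,v,w,h) in(('t',t,(205,125,180,160)),('r',t,(80,250,100,80))):
    cv2.imwrite(f'pics/c{n}.png',cv2.resize(cv2.cvtColor(x['pixels'],cv2.COLOR_RGB2BGR)[v:v+h,u:u+w],None,fx=4 if n=='t' else 3,fy=4 if n=='t' else 3,interpolation=cv2.INTER_CUBIC)[:600])
E
```

```text
post [0.53150735 0.06830079 0.10302167] [0.53268531 0.06905975 0.1       ]
grip [0.43771826 0.35718402 0.07855446] [0.4379779  0.35684682 0.08      ] [0.43943026 0.3543993  0.08      ]
rest blob [0.43807383 0.35494459 0.04      ] corners [array([0.47, 0.39]), array([0.469, 0.312]), array([0.408, 0.388])]
disc extents [0.60175928 0.10367128 0.044     ] [ 0.59782705 -0.1548262   0.044     ] [ 0.72932825 -0.02671846  0.044     ] [ 0.47035393 -0.02352511  0.044     ]
block [0.61292997 0.130263   0.03      ] ear [ 0.74997293 -0.04856625  0.044     ]
```

View pics/ct.png

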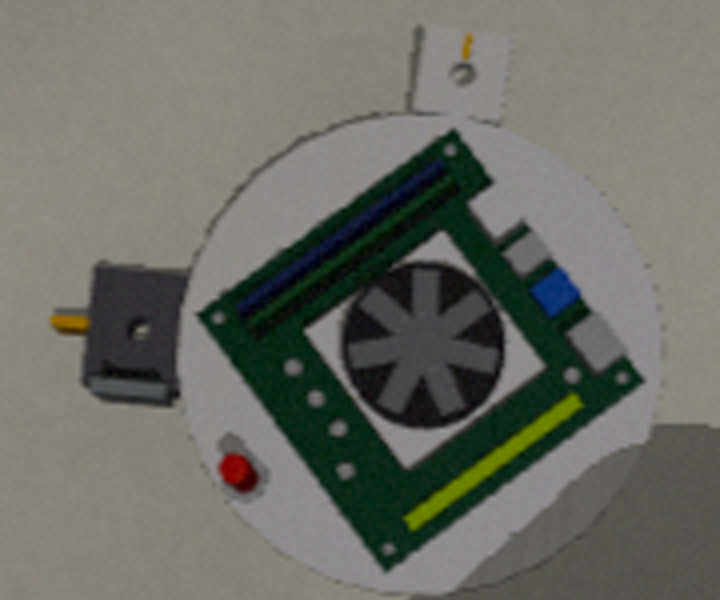

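The crop puts the ear hole at pixel (320.5,143.5), the block hole at (240,207) and the stop on the block's lower side. The axis is near (0.600,−0.026), so the ear needs about +93.5°. I'll close the fingers and go behind the post.

Call:
send_rows(commands="0 0.5 -0.47 0 0;0 1 -0.93 0 0;0 1 -0.93 0 0;0 1 -0.93 0 0;0 1 -0.93 0 0;0 1 -0.93 0 0;0 1 -0.93 0 0;0 1 -0.93 0 0;0 1 -0.93 0 0;0 1 -0.93 0 0;0 1 -0.93 0 0;0 1 -0.93 0 0;0 1 -0.93 0 0;0 1 -0.93 0 0;0 1 -0.93 0 0;0 1 -0.93 0 0;0 1 -0.93 0 0;0 1 -0.93 0 0;0 1 -0.93 0 0;0 1 -0.93 0 0", grip_force=60)

```text
t: 1.87
tcp_pos: [0.4548, -0.1149, 0.2028]
tool_rot: [0.986, 0.169, -0.0, -0.0]
force: [0.6, 0.3, 0.0]
finger_gap: -0.003
gripper_force: 0.0
```

Call:
send_rows(commands="0 1 -0.93 0 0;0 1 -0.93 0 0;0 1 -0.93 0 0;0 1 -0.93 0 0;0 1 -0.93 0 0;0 1 -0.93 0 0;0 1 -0.93 0 0;0 1 -0.93 0 0;0 0.4 -0.4 0 0;0 0 0 0 -1;0 0 0 0 -1;0 0 0 0 -1;0 0 0 0 -1;0 0 0 0 -0.14;0 0 0 0 0;0 0 0 0 0")

```text
t: 3.2
tcp_pos: [0.5607, 0.0866, 0.2027]
tool_rot: [0.951, 0.309, -0.0, -0.0]
force: [-0.7, 0.8, -0.0]
finger_gap: 0.004
gripper_force: 0.0
```

```bash
cat >> h.py <<'E'
def tool():
    s=readout.sense();R=Rot.from_quat(s['tool_rot']).as_matrix()
    print('t',round(s['t'],2),'tcp',s['tcp_pos'].round(4),'xang',np.degrees(np.arctan2(R[1,0],R[0,0])).round(2),'F',s['force'].round(1),'q',s['q'].round(2),'gap',round(s['finger_gap'],3),round(s['gripper_force'],1))
    return s,R
def rows(target):
    s,R=tool();print('rows dxyz',(R.T@(np.array(target)-s['tcp_pos'])/.02).round(2))
E
python3 - <<'E'
from h import *
rows([.560,.0895,.078])
w=snap('wrist','w1.png')
E
```

```text
t 3.2 tcp [0.5607 0.0866 0.2027] xang 35.94 F [-0.7  0.8 -0. ] q [-0.04  0.45  1.58 -0.    1.11  0.9 ] gap 0.004 0.0
rows dxyz [ 0.06 -0.14  6.24]
```

Call:
send_rows(commands="0 0 -0.14 0.9 0;0 0 0 0.9 0;0 0 0 0.9 0;0 0 0 0.9 0;0 0 0 0.9 0;0 0 0 0.9 0;0 0 0 0.8 0;0 0 0 0 0;0 -0.2 0 0 0;0 -0.2 0 0 0;0 -0.1 0 0 0;0 -0.1 0 0 0;0 -0.1 0 0 0;0 0 0 0 0")

```text
t: 4.42
tcp_pos: [0.5482, 0.0804, 0.0794]
tool_rot: [0.951, 0.309, 0.0, 0.0]
force: [0.0, 0.3, 0.8]
finger_gap: 0.001
gripper_force: 0.0
```

```bash
python3 - <<'E'
from h import *
tool()
t=snap('top')
print([b for b in blobs(t,(0,150,80),(6,255,255))[0] if 230<b[1][0]<300])
E
```

```text
t 4.42 tcp [0.5482 0.0804 0.0794] xang 36.01 F [0.  0.3 0.8] q [-0.06  0.61  1.72 -0.    0.81  0.89] gap 0.001 0.0
[]
```

Call:
send_rows(commands="0 -0.05 -0.006 0 -0.12;0 -0.05 -0.006 0 -0.12;0 -0.1 -0.013 0 -0.25;0 -0.1 -0.013 0 -0.25;0 -0.15 -0.02 0 -0.37;0 -0.15 -0.02 0 -0.37;0 -0.2 -0.026 0 -0.5;0 -0.2 -0.026 0 -0.5;0 -0.2 -0.026 0 -0.5;0 -0.2 -0.026 0 -0.5")

```text
t: 5.3
tcp_pos: [0.5247, 0.0645, 0.0786]
tool_rot: [0.906, 0.423, -0.0, -0.0]
force: [0.3, -0.3, 0.5]
finger_gap: 0.002
gripper_force: 0.0
```

Call:
send_rows(commands="0 -0.2 -0.026 0 -0.5;0 -0.2 -0.026 0 -0.5;0 -0.2 -0.026 0 -0.5;0 -0.2 -0.026 0 -0.5;0 -0.2 -0.026 0 -0.5;0 -0.2 -0.026 0 -0.5;0 -0.2 -0.026 0 -0.5;0 -0.2 -0.026 0 -0.5;0 -0.2 -0.026 0 -0.5;0 -0.2 -0.026 0 -0.5")

```text
t: 6.13
tcp_pos: [0.4999, 0.033, 0.0787]
tool_rot: [0.819, 0.574, -0.0, -0.0]
force: [0.4, 0.2, 0.0]
finger_gap: -0.001
gripper_force: 0.0
```

```bash
python3 - <<'E'
from h import *
s,R=tool()
c=np.array([.6,-.0256]);p=s['tcp_pos'][:2]-c
print('tcp polar',np.hypot(*p),np.degrees(np.arctan2(p[1],p[0])))
F=R.T@s['force'];print('tool F',F)
snap('top','t2.png')
E
```

```text
t 6.13 tcp [0.4999 0.033  0.0787] xang 70.1 F [0.4 0.2 0. ] q [-0.16  0.56  1.85  0.    0.73  0.19] gap -0.001 0.0
tcp polar 0.1160193540771827 149.64869787218427
tool F [ 0.35565288  0.31356288 -0.03201873]
```

View pics/t2.png

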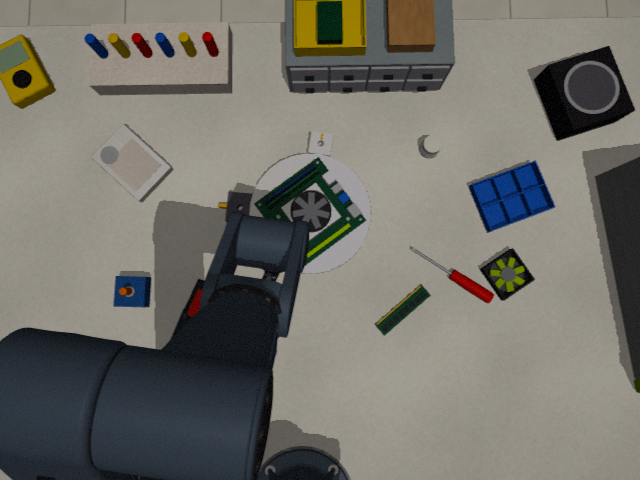

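The top view shows the ear still at (320,143), so the table has not turned, and there is no force reading. I need the side and wrist views to see why.

```bash
python3 - <<'E'
from h import *
a=snap('side');b=snap('wrist')
A=cv2.resize(a['pixels'][170:370,180:420],(480,400));B=cv2.resize(b['pixels'],(320,240))
im=np.zeros((400,800,3),np.uint8);im[:,:480]=A;im[:240,480:]=B
cv2.imwrite('pics/s3.png',im[...,::-1])
print(proj(a,[.5315,.0683,.103]),proj(a,readout.sense()['tcp_pos']))
E
```

```text
[301.84281552 274.91970141] [323.14800667 278.75515593]
```

View pics/s3.png

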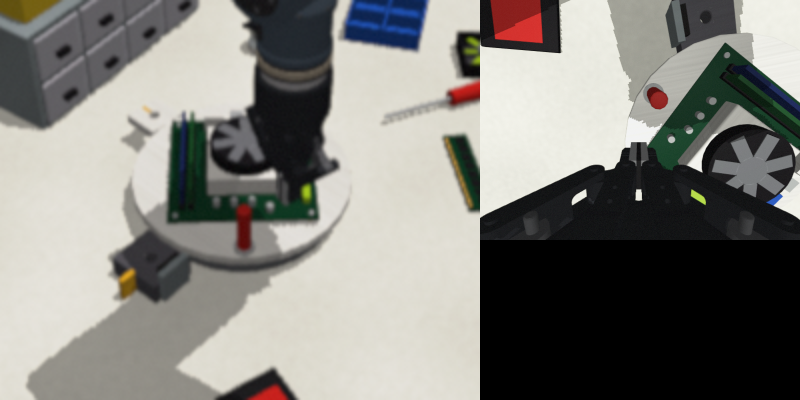

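The wrist view shows the post at (352,196), fully clear of the closed fingertips at about (320,300). In the side view the fingertips look higher than the reported TCP, near row 268. I'll check by projection.

```bash
python3 - <<'E'
from h import *
s,R=tool();w=snap('wrist');a=snap('side')
print('wrist eye',np.round(w['eye'],3),(Rot.from_quat(w['rotation']).as_matrix()).round(2).tolist())
for d in (-.04,-.011,0,.008):
    p=s['tcp_pos']+R@[0,0,d];print(d,'wrist',proj(w,p).round(1),'side',proj(a,p).round(1))
print('post proj wrist',proj(w,[.532,.0685,.104]), proj(w,[.532,.0685,.044]))
print([b for b in blobs(w,(0,150,60),(8,255,255))[0]])
print('post top by wrist at z=.1',onz(w,352,200,.104))
cv2.imwrite('pics/w4.png',np.hstack([w['pixels'][200:440,220:420],cv2.resize(a['pixels'][235:315,265:365],(300,240),interpolation=cv2.INTER_CUBIC)])[...,::-1])
E
```

```text
t 6.28 tcp [0.5    0.033  0.0787] xang 69.9 F [-0.  -0.5  0.2] q [-0.16  0.56  1.85  0.    0.73  0.19] gap 0.004 0.0
wrist eye [0.523 0.094 0.251] [[0.94, -0.33, -0.09], [-0.34, -0.91, -0.24], [-0.0, 0.26, -0.97]]
-0.04 wrist [315.3 314.7] side [323.7 265.8]
-0.011 wrist [315.6 288.2] side [323.3 275.3]
0 wrist [315.7 280.3] side [323.1 278.8]
0.008 wrist [315.7 275.1] side [323.  281.3]
post proj wrist [357.78133351 202.93501595] [346.29227502 188.44368534]
[(np.int32(8126), array([74.2, 40.9]), array([ 20,   0, 105,  87], dtype=int32)), (np.int32(1259), array([353.8, 197.1]), array([334, 175,  41,  44], dtype=int32))]
post top by wrist at z=.1 [0.5301038  0.07051095 0.104     ]
```

View pics/w4.png

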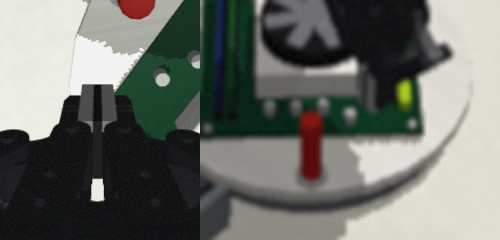

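The closed fingertips really are 25–30 mm higher than nominal: row 285 in the wrist view against 275 expected, and 271 against 281 in the side view. So they passed over the post. I'll raise, go back and come in lower, watching force.

Call:
send_rows(commands="0 0 0 -1 0;0 0 0 -0.7 0;0 0.72 0.36 0 0;0 0.72 0.36 0 0;0 0.72 0.36 0 0;0 0.72 0.36 0 0;0 0.72 0.36 0 0;0 0 0 0 1;0 0 0 0 1;0 0 0 0 1;0 0 0 0 1;0 0 0 0 1;0 0 0 0 1;0 0 0 0 1;0 0 0 0 1;0 0 0 0 0.5;0 0 0 0 0")

```text
t: 7.8
tcp_pos: [0.5586, 0.0888, 0.1126]
tool_rot: [0.951, 0.308, -0.0, -0.0]
force: [0.1, -0.0, -0.1]
finger_gap: -0.004
gripper_force: 0.0
```

Call:
send_rows(commands="0 0 0 0.7 0;0 0 0 0.7 0;0 0 0 0.5 0;0 0 0 0.3 0;0 0 0 0.2 0;0 0 0 0 0")

```text
t: 8.3
tcp_pos: [0.5582, 0.0886, 0.0639]
tool_rot: [0.951, 0.309, -0.001, -0.0]
force: [0.1, 0.2, -0.5]
finger_gap: -0.003
gripper_force: 0.0
```

```bash
python3 - <<'E'
from h import *
rows([.558,.088,.06]);s,R=tool();w=snap('wrist');a=snap('side')
g=cv2.cvtColor(w['pixels'],cv2.COLOR_RGB2GRAY)
for d in(-.03,-.02,-.01,0,.008): print(d,[proj(w,s['tcp_pos']+R@[x,0,d]).round(0) for x in(-.011,.011)],proj(a,s['tcp_pos']+R@[0,0,d]).round(0))
A=cv2.resize(a['pixels'][215:335,245:375],(390,360),interpolation=cv2.INTER_CUBIC)
cv2.imwrite('pics/w5.png',np.hstack([w['pixels'][120:480,120:520],A])[...,::-1])
E
```

```text
t 8.3 tcp [0.5582 0.0886 0.0639] xang 35.97 F [ 0.1  0.2 -0.5] q [-0.04  0.64  1.7  -0.    0.8   0.9 ] gap -0.003 0.0
rows dxyz [-0.02  0.02  0.19]
t 8.3 tcp [0.5582 0.0886 0.0639] xang 35.97 F [ 0.1  0.2 -0.5] q [-0.04  0.64  1.7  -0.    0.8   0.9 ] gap -0.003 0.0
-0.03 [array([316., 328.]), array([316., 282.])] [286. 278.]
-0.02 [array([316., 318.]), array([316., 274.])] [286. 282.]
-0.01 [array([316., 308.]), array([316., 267.])] [286. 285.]
0 [array([316., 300.]), array([316., 261.])] [286. 288.]
0.008 [array([316., 294.]), array([316., 256.])] [286. 290.]
```

View pics/w5.png

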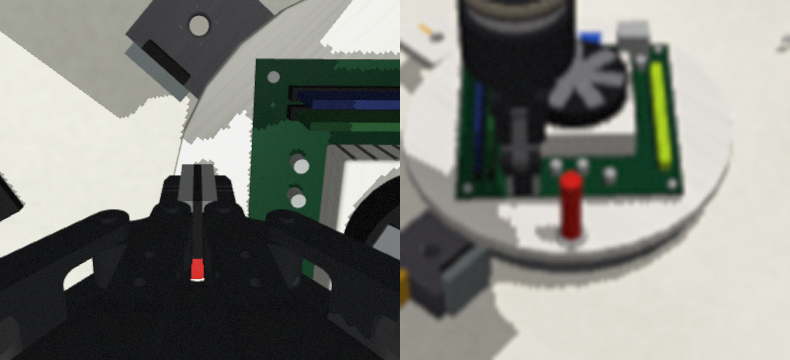

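The fingertips sit at about TCP z + 0.026: rows 285 in the wrist view and 280 in the side view both say so. I'll lower 22 mm more, then push.

Call:
send_rows(commands="0 0 0 0.4 0;0 0 0 0.4 0;0 0 0 0.3 0;0 0 0 0 0;0 -0.2 0 0 0;0 -0.2 0 0 0;0 -0.15 0 0 0;0 -0.1 0 0 0;0 -0.05 -0.006 0 -0.12;0 -0.05 -0.006 0 -0.12;0 -0.05 -0.006 0 -0.12;0 -0.05 -0.006 0 -0.12;0 -0.1 -0.013 0 -0.25;0 -0.1 -0.013 0 -0.25;0 -0.1 -0.013 0 -0.25")

```text
t: 9.65
tcp_pos: [0.5395, 0.0758, 0.0429]
tool_rot: [0.937, 0.35, 0.0, -0.0]
force: [1.2, 3.3, 0.8]
finger_gap: -0.002
gripper_force: 1.3
```

```bash
python3 - <<'E'
from h import *
s,R=tool();print('tool F',R.T@s['force'])
p=s['tcp_pos'][:2]-[.6,-.0256];print(np.hypot(*p),np.degrees(np.arctan2(p[1],p[0])))
E
```

```text
t 9.65 tcp [0.5395 0.0758 0.0429] xang 40.98 F [1.2 3.3 0.8] q [-0.07  0.66  1.76  0.    0.72  0.79] gap -0.002 1.3
tool F [ 3.07983839 -1.71797093 -0.8128251 ]
0.11812475297419574 120.8279654065825
```

Call:
send_rows(commands="0 -0.12 -0.015 0 -0.3;0 -0.15 -0.02 0 -0.37;0 -0.18 -0.023 0 -0.44;0 -0.2 -0.026 0 -0.5;0 -0.2 -0.026 0 -0.5;0 -0.2 -0.026 0 -0.5;0 -0.2 -0.026 0 -0.5;0 -0.2 -0.026 0 -0.5;0 -0.2 -0.026 0 -0.5;0 -0.2 -0.026 0 -0.5;0 -0.2 -0.026 0 -0.5;0 -0.2 -0.026 0 -0.5;0 -0.2 -0.026 0 -0.5;0 -0.2 -0.026 0 -0.5;0 -0.2 -0.026 0 -0.5;0 -0.2 -0.026 0 -0.5;0 -0.2 -0.026 0 -0.5;0 -0.2 -0.026 0 -0.5;0 -0.2 -0.026 0 -0.5;0 -0.2 -0.026 0 -0.5")

```text
t: 11.32
tcp_pos: [0.4902, 0.0159, 0.0425]
tool_rot: [0.769, 0.639, -0.001, -0.001]
force: [-0.9, 2.2, 2.3]
finger_gap: 0.002
gripper_force: 1.4
```

```bash
python3 - <<'E'
from h import *
s,R=tool();print('tool F',R.T@s['force'])
p=s['tcp_pos'][:2]-[.6,-.0256];print(np.hypot(*p),np.degrees(np.arctan2(p[1],p[0])))
E
```

```text
t 11.32 tcp [0.4902 0.0159 0.0425] xang 79.48 F [-0.9  2.2  2.3] q [-0.2   0.62  1.9  -0.    0.63 -0.01] gap 0.002 1.4
tool F [ 1.97504831 -1.29736011 -2.32936794]
0.1174164606292484 159.2787916197957
```

Call:
send_rows(commands="0 -0.2 -0.026 0 -0.5;0 -0.2 -0.026 0 -0.5;0 -0.2 -0.026 0 -0.5;0 -0.2 -0.026 0 -0.5;0 -0.2 -0.026 0 -0.5;0 -0.2 -0.026 0 -0.5;0 -0.2 -0.026 0 -0.5;0 -0.2 -0.026 0 -0.5;0 -0.2 -0.026 0 -0.5;0 -0.2 -0.026 0 -0.5;0 -0.2 -0.026 0 -0.5;0 -0.2 -0.026 0 -0.5;0 -0.2 -0.026 0 -0.5;0 -0.2 -0.026 0 -0.5;0 -0.2 -0.026 0 -0.5;0 -0.2 -0.026 0 -0.5;0 -0.2 -0.026 0 -0.5;0 -0.2 -0.026 0 -0.5;0 -0.2 -0.026 0 -0.5;0 -0.2 -0.026 0 -0.5")

```text
t: 12.98
tcp_pos: [0.4901, -0.0627, 0.0422]
tool_rot: [0.504, 0.864, -0.001, -0.003]
force: [-3.4, 1.1, 1.3]
finger_gap: -0.003
gripper_force: 1.4
```

```bash
python3 - <<'E'
from h import *
s,R=tool();print('tool F',R.T@s['force'])
p=s['tcp_pos'][:2]-[.6,-.0256];print(np.hypot(*p),np.degrees(np.arctan2(p[1],p[0])))
t=snap('top')
for b in blobs(t,(15,120,80),(34,255,255),5)[0]:
    if 200<b[1][0]<400 and 100<b[1][1]<300: print(b)
cv2.imwrite('pics/t6.png',cv2.resize(t['pixels'][140:280,190:390],(800,560),interpolation=cv2.INTER_CUBIC)[...,::-1])
E
```

```text
t 12.98 tcp [ 0.4901 -0.0627  0.0422] xang 119.5 F [-3.4  1.1  1.3] q [-0.35  0.63  1.88 -0.    0.64 -0.87] gap -0.003 1.4
tool F [ 2.65888064 -2.39135195 -1.26211908]
0.11601495891670982 -161.3458255556493
(np.int32(12), array([233.5, 192. ]), array([231, 191,   6,   3], dtype=int32))
(np.int32(27), array([222., 205.]), array([218, 204,   9,   3], dtype=int32))
```

View pics/t6.png

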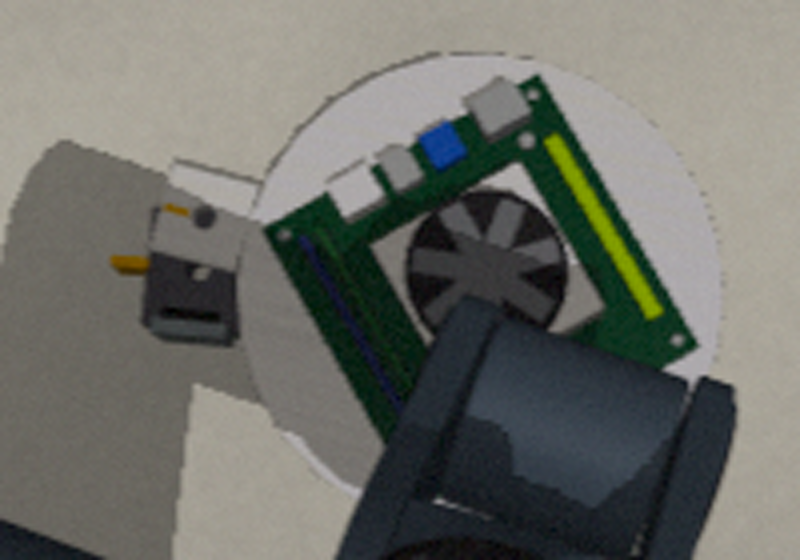

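The ear hole is at (241,194) and the block hole at (240,208), so about 11° remain. I'll creep in.

Call:
send_rows(commands="0 -0.15 -0.02 0 -0.37;0 -0.12 -0.015 0 -0.3;0 -0.1 -0.013 0 -0.25;0 -0.1 -0.013 0 -0.25;0 -0.1 -0.013 0 -0.25;0 -0.1 -0.013 0 -0.25;0 -0.1 -0.013 0 -0.25;0 -0.06 -0.008 0 -0.15;0 -0.05 -0.006 0 -0.12;0 -0.05 -0.006 0 -0.12;0 -0.04 -0.005 0 -0.1;0 0 0 0 0")

```text
t: 14.03
tcp_pos: [0.5003, -0.0785, 0.0426]
tool_rot: [0.431, 0.902, 0.001, -0.002]
force: [-4.0, 7.1, 4.0]
finger_gap: -0.001
gripper_force: 4.1
```

```bash
cat >> h.py <<'E'
def push():
    s,R=tool();print('tool F',(R.T@s['force']).round(2))
    p=s['tcp_pos'][:2]-[.6,-.0256];print(np.hypot(*p).round(4),np.degrees(np.arctan2(p[1],p[0])).round(2))
E
python3 - <<'E'
from h import *
push()
t=snap('top')
for b in blobs(t,(15,120,80),(34,255,255),5)[0]:
    if 200<b[1][0]<250 and 100<b[1][1]<300: print(b)
E
```

```text
t 14.03 tcp [ 0.5003 -0.0785  0.0426] xang 128.94 F [-4.   7.1  4. ] q [-0.38  0.63  1.85  0.    0.66 -1.06] gap -0.001 4.1
tool F [ 8.05  1.34 -3.93]
0.1129 -152.03
(np.int32(27), array([222., 205.]), array([218, 204,   9,   3], dtype=int32))
(np.int32(9), array([231.4, 205.1]), array([229, 204,   6,   3], dtype=int32))
```

Call:
send_rows(commands="0 -0.02 0 0 0;0 0 0 0 0;0 0 0 0 0")

```text
t: 14.33
tcp_pos: [0.5003, -0.0786, 0.0426]
tool_rot: [0.431, 0.902, 0.001, -0.003]
force: [-4.8, 7.2, 2.7]
finger_gap: 0.003
gripper_force: 4.4
```

```bash
python3 -c "
from h import *
push()"
```

```text
t 14.33 tcp [ 0.5003 -0.0786  0.0426] xang 128.93 F [-4.8  7.2  2.7] q [-0.38  0.63  1.85  0.    0.66 -1.06] gap 0.003 4.4
tool F [ 8.63  0.74 -2.7 ]
0.1129 -152.03
```

Call:
send_rows(commands="0 -0.04 0 0 0;0 -0.03 0 0 0;0 0 0 0 0;0 0 0 0 0")

```text
t: 14.67
tcp_pos: [0.5002, -0.0785, 0.0426]
tool_rot: [0.431, 0.902, 0.001, -0.004]
force: [-5.3, 11.3, 4.7]
finger_gap: 0.002
gripper_force: 5.9
```

```bash
python3 -c "
from h import *
push()"
```

```text
t 14.67 tcp [ 0.5002 -0.0785  0.0426] xang 128.92 F [-5.3 11.3  4.7] q [-0.38  0.63  1.85  0.    0.66 -1.06] gap 0.002 5.9
tool F [12.13  3.   -4.62]
0.113 -152.07
```

Call:
send_rows(commands="0 0.02 0 0 0;0 0 0 0 0;0 0 0 0 0;0 0 0 0 0;0 0 0 0 0;0 0 0 0 0")

```text
t: 15.17
tcp_pos: [0.5002, -0.0785, 0.0426]
tool_rot: [0.431, 0.902, 0.001, -0.004]
force: [-4.7, 10.1, 3.7]
finger_gap: 0.005
gripper_force: 5.4
```

Call:
send_rows(commands="0 0 0 0 0;0 0 0 0 0;0 0 0 0 0;0 0 0 0 0;0 0 0 0 0")

```text
t: 15.58
tcp_pos: [0.5002, -0.0785, 0.0426]
tool_rot: [0.431, 0.902, 0.001, -0.004]
force: [-4.2, 10.5, 5.0]
finger_gap: 0.0
gripper_force: 5.5
```

```bash
python3 -c "
from h import *
push()"
```

```text
t 15.58 tcp [ 0.5002 -0.0785  0.0426] xang 128.92 F [-4.2 10.5  5. ] q [-0.38  0.63  1.85  0.    0.66 -1.06] gap 0.0 5.5
tool F [10.88  3.29 -4.89]
0.113 -152.05
```

Home and held for about 1 s at around 11 N. I'll back off gently, lift, turn the tool to the insertion yaw and go to the pin.

Call:
send_rows(commands="0 0.1 0 0 0;0 0.2 0 0 0;0 0.5 0 0 0;0 0.8 0 0 0;0 0 0 -1 0;0 0 0 -1 0;0 0 0 -1 0;0 0 0 -1 0;0 0 0 -1 0;0 0 0 -1 1;0 0 0 0 1;0 0 0 0 1;0 0 0 0 1;40 0 0 0 1;40 0 0 0 1;40 0 0 0 1;40 0 0 0 1;40 0 0 0 1;40 0 0 0 1")

```text
t: 17.17
tcp_pos: [0.4842, -0.0572, 0.1632]
tool_rot: [0.715, 0.699, 0.001, 0.002]
force: [0.8, -0.3, -0.4]
finger_gap: 0.468
gripper_force: 0.0
```

```bash
python3 -c "
from h import *
rows([.438,.357,.15])"
```

```text
t 17.17 tcp [ 0.4842 -0.0572  0.1632] xang 88.76 F [ 0.8 -0.3 -0.4] q [-0.35  0.4   1.82 -0.    0.92 -0.33] gap 0.468 0.0
rows dxyz [20.66 -2.76  0.62]
```

Call:
send_rows(commands="40 0.5 -0.06 0 0;40 1 -0.13 0 0;40 1 -0.13 0 0;40 1 -0.13 0 0;40 1 -0.13 0 0;40 1 -0.13 0 0;40 1 -0.13 0 0;40 1 -0.13 0 0;40 1 -0.13 0 0;40 1 -0.13 0 0;40 1 -0.13 0 0;40 1 -0.13 0 0;40 1 -0.13 0 0;40 1 -0.13 0 0;40 1 -0.13 0 0;40 1 -0.13 0 0;40 0.8 -0.13 0 0;40 0.5 -0.1 0 0;40 0 0 0 1;40 0 0 0 0")

```text
t: 18.83
tcp_pos: [0.444, 0.2809, 0.1628]
tool_rot: [0.737, 0.676, 0.0, 0.0]
force: [0.5, 0.1, 0.6]
finger_gap: 0.466
gripper_force: 0.0
```

```bash
python3 - <<'E'
from h import *
rows([.438,.357,.15]);w=snap('wrist','w7.png');s=readout.sense()
for b in blobs(w,(5,150,80),(18,255,255),30)[0]:print(b,onz(w,*b[1],.075))
print('tcp dir proj',proj(w,s['tcp_pos']+[0,0,.045]),'pin exp',proj(w,[.438,.357,.08]),proj(w,[.438,.357,.044]))
# home check with top
t=snap('top');print([b for b in blobs(t,(15,120,80),(34,255,255),5)[0] if 200<b[1][0]<250 and 100<b[1][1]<300])
cv2.imwrite('pics/t8.png',cv2.resize(t['pixels'][180:240,210:290],(800,600),interpolation=cv2.INTER_CUBIC)[...,::-1])
E
```

```text
t 18.83 tcp [0.444  0.2809 0.1628] xang 85.04 F [0.5 0.1 0.6] q [ 0.35  0.45  1.72 -0.    0.97  0.44] gap 0.466 0.0
rows dxyz [ 3.76 -0.63  0.64]
(np.int32(403), array([297.1, 136.3]), array([286, 125,  23,  23], dtype=int32)) [0.43722241 0.35736252 0.075     ]
tcp dir proj [315.56194711 320.98407808] pin exp [297.87452624 136.43626171] [300.2113795  138.34412773]
[(np.int32(29), array([222. , 205.1]), array([218, 204,   9,   4], dtype=int32)), (np.int32(9), array([231.4, 205.1]), array([229, 204,   6,   3], dtype=int32))]
```

View pics/w7.png

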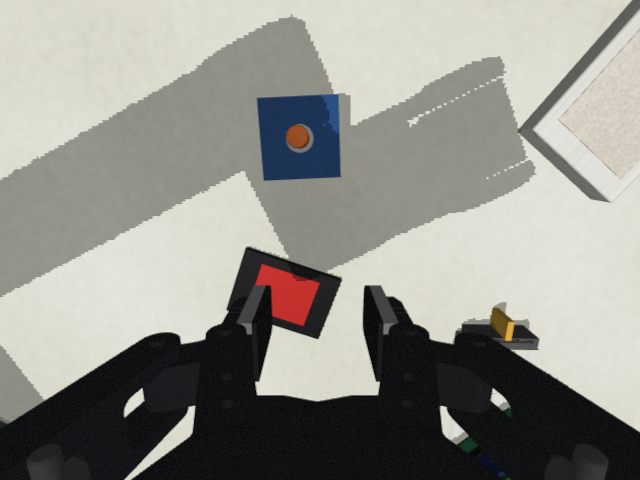

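View pics/t8.png

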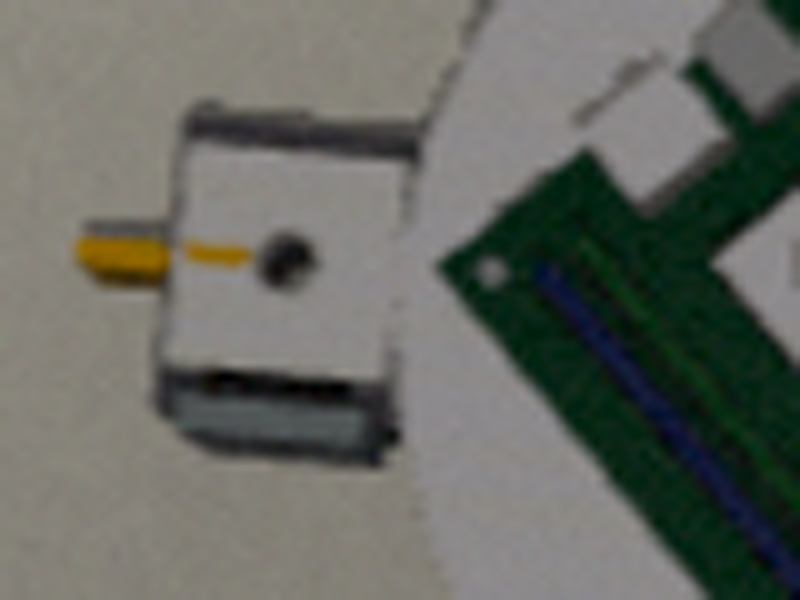

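The ear is home at the stop, with its hole at about (238.6,205.8) and the two yellow marks in line. The wrist view puts the pin at (0.437,0.357), agreeing with the top view. I'll move over it and descend.

Call:
send_rows(commands="40 0.9 -0.16 0 0;40 0.95 -0.16 0 0;40 0.95 -0.16 0 0;40 0.98 -0.15 0 0;40 0 0 0 0;40 0 0 0 0;40 0 0 0.9 0;40 0 0 0.9 0;40 0 0 0.9 0;40 0 0 0 0")

```text
t: 19.77
tcp_pos: [0.4361, 0.3535, 0.1057]
tool_rot: [0.738, 0.675, -0.004, -0.001]
force: [-1.2, -0.3, 0.3]
finger_gap: 0.47
gripper_force: 0.0
```

```bash
python3 - <<'E'
from h import *
rows([.4375,.3572,.026]);w=snap('wrist');s,R=tool()
for b in blobs(w,(5,150,80),(18,255,255),30)[0]:
    print(b)
    for z in(.063,.07,.08):print(onz(w,*b[1],z))
t=snap('top');print('ear hole',onz(t,238.6,205.8,.044), 'axis dist')
# refine hole: dark blob
g=cv2.cvtColor(t['pixels'],cv2.COLOR_RGB2GRAY)[195:217,232:246]
g=cv2.resize(g,None,fx=10,fy=10,interpolation=cv2.INTER_CUBIC)
m=(g<110).astype(np.uint8);n,l,st,c=cv2.connectedComponentsWithStats(m)
for i in range(1,n):
    u,v=c[i]/10+[231.55,194.55];print(st[i,4],u,v,onz(t,u,v,.044))
E
```

```text
t 19.77 tcp [0.4361 0.3535 0.1057] xang 84.91 F [-1.2 -0.3  0.3] q [ 0.48  0.58  1.68 -0.    0.9   0.57] gap 0.47 0.0
rows dxyz [0.21 0.08 3.98]
t 19.82 tcp [0.4371 0.3543 0.1072] xang 84.91 F [-0.2 -0.5  0.1] q [ 0.48  0.58  1.67 -0.    0.9   0.57] gap 0.463 0.0
(np.int32(787), array([317.6, 252.7]), array([305, 234,  26,  38], dtype=int32))
[0.43717791 0.35571426 0.063     ]
[0.43739003 0.35777579 0.07      ]
[0.43769306 0.36072084 0.08      ]
ear hole [0.61546916 0.12692666 0.044     ] axis dist
554 242.63916967509027 194.94422382671482 [0.63880784 0.11835263 0.044     ]
3899 237.5553603488074 205.66820979738395 [0.6157875  0.12915603 0.044     ]
```

Call:
send_rows(commands="40 0.15 0 0.7 0;40 0 0 0.7 0;40 0 0 0.7 0;40 0 0 0.6 0;40 0 0 0.5 0;40 0 0 0.4 0;40 0 0 0.2 0;40 0 0 0.1 0;40 0 0 0 0")

```text
t: 20.62
tcp_pos: [0.4388, 0.3593, 0.0308]
tool_rot: [0.738, 0.675, 0.0, 0.0]
force: [-0.9, 0.7, 0.3]
finger_gap: 0.466
gripper_force: 0.0
```

```bash
python3 - <<'E'
from h import *
s,R=tool();w=snap('wrist')
print([b for b in blobs(w,(5,150,80),(18,255,255),30)[0]])
for d in(-.06,-.05,-.04,-.03,-.02): print(d,proj(w,s['tcp_pos']+R@[.011,-.02,d]).round(0))
# pad tip row: dark->light along columns between pads edges
g=cv2.cvtColor(w['pixels'],cv2.COLOR_RGB2GRAY)
for u in(250,256,262,268,364,370,376,382): print(u,g[230:330:6,u])
E
```

```text
t 20.62 tcp [0.4388 0.3593 0.0308] xang 84.95 F [-0.9  0.7  0.3] q [ 0.49  0.7   1.71 -0.    0.73  0.58] gap 0.466 0.0
[(np.int32(2177), array([312.3, 316.7]), array([292, 282,  40,  68], dtype=int32))]
-0.06 [258. 311.]
-0.05 [262. 300.]
-0.04 [266. 289.]
-0.03 [269. 281.]
-0.02 [272. 273.]
250 [ 35  72  82  48  54  50  55  72  74  83  81  76  79  77  77  77 126]
256 [35 56 51 54 55 53 55 52 54 53 77 79 74 64 17 12 24]
262 [38 54 53 53 53 56 52 50 52 53 77 28 17 14 21 13 16]
268 [40 57 54 54 51 51 54 51 53 54 19 18 11 18 16 17 13]
364 [56 55 56 54 55 57 55 57 54 54 20  8 10 15 22 19  7]
370 [54 55 57 54 51 55 54 57 56 56 31 15 13 15 11 21 20]
376 [56 54 55 54 53 56 55 58 54 52 77 79 71 13 14 18 15]
382 [163 165 164 163 162 163 164 163 161 163  81  73  77  77  78  52  33]
```

Call:
send_rows(commands="40 -0.1 -0.06 0.2 0;40 0 0 0.2 0;40 0 0 0 0;14 0 0 0 0;14 0 0 0 0;14 0 0 0 0;14 0 0 0 0;14 0 0 0 0;14 0 0 0 0", grip_force=60)

```text
t: 21.42
tcp_pos: [0.4373, 0.3574, 0.0228]
tool_rot: [0.738, 0.675, 0.0, 0.0]
force: [-0.5, -0.5, 0.5]
finger_gap: 0.174
gripper_force: 37.9
```

```bash
python3 - <<'E'
from h import *
tool()
E
```

```text
t 21.42 tcp [0.4373 0.3574 0.0228] xang 84.95 F [-0.5 -0.5  0.5] q [ 0.49  0.71  1.72 -0.    0.71  0.58] gap 0.174 37.9
```

Call:
send_rows(commands="10 0 0 0 0;10 0 0 0 0;10 0 0 -0.2 0;10 0 0 -0.5 0;10 0 0 -0.8 0;10 0 0 -0.8 0;10 0 0 -0.8 0;10 0 0 -0.8 0;10 0 0 -0.6 0;10 0 0 0 0")

```text
t: 22.25
tcp_pos: [0.4391, 0.3585, 0.116]
tool_rot: [0.738, 0.675, 0.003, 0.001]
force: [0.5, 0.5, -0.5]
finger_gap: 0.167
gripper_force: 58.5
```

```bash
python3 - <<'E'
from h import *
rows([.6156,.128,.113]);w=snap('wrist')
print([b for b in blobs(w,(5,150,80),(18,255,255),30)[0]])
E
```

```text
t 22.25 tcp [0.4391 0.3585 0.116 ] xang 84.96 F [ 0.5  0.5 -0.5] q [0.49 0.56 1.67 0.   0.91 0.58] gap 0.167 58.5
rows dxyz [-10.71   9.8    0.16]
[(np.int32(2403), array([317. , 321.6]), array([297, 284,  41,  73], dtype=int32))]
```

The pin is held. I'll first go inward of the ear and higher, so the wrist camera sees the hole.

Call:
send_rows(commands="10 -0.4 0.3 -0.8 0;10 -0.9 0.65 -0.8 0;10 -0.9 0.65 -0.5 0;10 -0.9 0.65 0 0;10 -0.9 0.65 0 0;10 -0.9 0.65 0 0;10 -0.9 0.65 0 0;10 -0.9 0.65 0 0;10 -0.9 0.65 0 0;10 -0.9 0.65 0 0;10 -0.9 0.65 0 0;10 -0.9 0.65 0 0;10 -0.9 0.65 0 0;10 -0.9 0.65 0 0;10 -0.9 0.65 0 0;10 -0.7 0.4 0 0;10 0 0 0 0;10 0 0 0 0")

```text
t: 23.8
tcp_pos: [0.6078, 0.0667, 0.1539]
tool_rot: [0.738, 0.675, -0.001, -0.001]
force: [-0.2, -0.5, -0.6]
finger_gap: 0.167
gripper_force: 58.5
```

```bash
python3 - <<'E'
from h import *
rows([.6156,.128,.113]);w=snap('wrist')
p=proj(w,[.6156,.128,.044]);print('exp',p)
u0,v0=int(p[0])-30,int(p[1])-30
g=cv2.cvtColor(w['pixels'],cv2.COLOR_RGB2GRAY)
c=cv2.resize(g[v0:v0+60,u0:u0+60],None,fx=4,fy=4,interpolation=cv2.INTER_CUBIC)
print(np.percentile(c,[1,5,25,50,75]))
for th in(50,70,90,110,130):
    n,l,st,ce=cv2.connectedComponentsWithStats((c<th).astype(np.uint8))
    for i in range(1,n):
        if st[i,4]>300:
            q=ce[i]/4+[u0-.37,v0-.37];print(th,st[i,2:]/4,q.round(1),onz(w,*q,.044).round(4))
for b in blobs(w,(15,120,80),(34,255,255),15)[0]:
    if b[0]<3000: print('yel',b,onz(w,*b[1],.044)[:2].round(4),onz(w,*b[1],.03)[:2].round(4))
E
```

```text
t 23.8 tcp [0.6078 0.0667 0.1539] xang 84.85 F [-0.2 -0.5 -0.6] q [-0.07  0.57  1.51  0.    1.06  0.02] gap 0.167 58.5
rows dxyz [3.08 0.12 2.04]
exp [319.27618303 156.0249243 ]
[ 99. 130. 160. 162. 165.]
90 [14.  10.5 85. ] [320.2 160.9] [0.616  0.1242 0.044 ]
110 [ 16.25  16.5  240.25] [319.4 157.6] [0.6156 0.1268 0.044 ]
130 [  4.25  17.75 264.  ] [318.8 135.4] [0.6166 0.1434 0.044 ]
130 [ 17.25  17.5  447.5 ] [318.8 156.2] [0.6152 0.1279 0.044 ]
yel (np.int32(191), array([319.1, 107. ]), array([316,  94,   8,  27], dtype=int32)) [0.6186 0.1638] [0.6188 0.1654]
yel (np.int32(86), array([318.9, 135.2]), array([317, 127,   5,  18], dtype=int32)) [0.6167 0.1435] [0.6168 0.1441]
```

The hole is at (0.6154,0.1275) by both cameras. Moving over it.

Call:
send_rows(commands="10 0.5 0.02 0 0;10 0.7 0.03 0 0;10 0.7 0.03 0.5 0;10 0.6 0.03 0.8 0;10 0.4 0 0.8 0;10 0.15 0 0.8 0;10 0 0 0.4 0;10 0 0 0 0;10 0 0 0 0;10 0 0 0 0")

```text
t: 24.68
tcp_pos: [0.6165, 0.1282, 0.0894]
tool_rot: [0.737, 0.675, 0.001, 0.0]
force: [-0.2, -0.1, 0.1]
finger_gap: 0.166
gripper_force: 58.5
```

```bash
python3 - <<'E'
from h import *
rows([.6154,.1275,.066])
E
```

```text
t 24.68 tcp [0.6165 0.1282 0.0894] xang 84.97 F [-0.2 -0.1  0.1] q [0.03 0.67 1.52 0.   0.95 0.12] gap 0.166 58.5
rows dxyz [-0.04 -0.06  1.17]
```

Call:
send_rows(commands="10 -0.03 -0.05 0.3 0;10 0 0 0.4 0;10 0 0 0.3 0;10 0 0 0.1 0;10 0 0 0 0")

```text
t: 25.1
tcp_pos: [0.6142, 0.127, 0.0657]
tool_rot: [0.738, 0.675, -0.001, -0.001]
force: [-0.7, 0.7, -0.3]
finger_gap: 0.17
gripper_force: 58.5
```

```bash
python3 - <<'E'
from h import *
rows([.6154,.1275,.058])
E
```

```text
t 25.1 tcp [0.6142 0.127  0.0657] xang 84.92 F [-0.7  0.7 -0.3] q [0.03 0.7  1.53 0.   0.91 0.11] gap 0.17 58.5
rows dxyz [0.03 0.06 0.39]
```

Call:
send_rows(commands="10 0 0 0.1 0;10 0 0 0.1 0;10 0 0 0.1 0;10 0 0 0 0")

```text
t: 25.43
tcp_pos: [0.6147, 0.1273, 0.0604]
tool_rot: [0.738, 0.675, -0.0, -0.0]
force: [0.1, 0.6, -1.5]
finger_gap: 0.167
gripper_force: 58.5
```

```bash
python3 - <<'E'
from h import *
rows([.6154,.1275,.045])
E
```

```text
t 25.43 tcp [0.6147 0.1273 0.0604] xang 84.95 F [ 0.1  0.6 -1.5] q [0.03 0.71 1.54 0.   0.9  0.11] gap 0.167 58.5
rows dxyz [0.02 0.03 0.77]
```

Call:
send_rows(commands="10 0.01 0.02 0.1 0;10 0 0 0.1 0;10 0 0 0.1 0;10 0 0 0.1 0;10 0 0 0 0")

```text
t: 25.85
tcp_pos: [0.6149, 0.1274, 0.0522]
tool_rot: [0.738, 0.675, -0.0, -0.0]
force: [-0.8, -0.3, -1.0]
finger_gap: 0.169
gripper_force: 58.5
```

```bash
python3 - <<'E'
from h import *
rows([.6154,.1275,.045])
E
```

```text
t 25.85 tcp [0.6149 0.1274 0.0522] xang 84.95 F [-0.8 -0.3 -1. ] q [ 0.03  0.72  1.54 -0.    0.88  0.11] gap 0.169 58.5
rows dxyz [0.01 0.02 0.36]
```

Call:
send_rows(commands="10 0 0 0.1 0;10 0 0 0.1 0;10 0 0 0.1 0;10 0 0 0 0")

```text
t: 26.18
tcp_pos: [0.615, 0.1274, 0.0462]
tool_rot: [0.738, 0.675, -0.0, -0.0]
force: [0.1, 0.1, 0.0]
finger_gap: 0.169
gripper_force: 58.5
```

```bash
python3 - <<'E'
from h import *
rows([.6154,.1275,.027])
E
```

```text
t 26.18 tcp [0.615  0.1274 0.0462] xang 84.95 F [0.1 0.1 0. ] q [0.03 0.73 1.54 0.   0.87 0.11] gap 0.169 58.5
rows dxyz [0.01 0.02 0.96]
```

Tip at about 27 mm, below the block top, with no force. Continuing down.

Call:
send_rows(commands="10 0 0 0.1 0;10 0 0 0.1 0;10 0 0 0.1 0;10 0 0 0.1 0;10 0 0 0.1 0;10 0 0 0 0")

```text
t: 26.68
tcp_pos: [0.6149, 0.1274, 0.0362]
tool_rot: [0.738, 0.675, -0.0, -0.0]
force: [-0.9, 0.7, -0.1]
finger_gap: 0.171
gripper_force: 58.5
```

```bash
python3 - <<'E'
from h import *
rows([.6154,.1275,.027])
E
```

```text
t 26.68 tcp [0.6149 0.1274 0.0362] xang 84.95 F [-0.9  0.7 -0.1] q [ 0.03  0.75  1.54 -0.    0.85  0.11] gap 0.171 58.5
rows dxyz [0.01 0.02 0.46]
```

Call:
send_rows(commands="10 0 0 0.1 0;10 0 0 0.1 0;10 0 0 0.1 0;10 0 0 0.05 0;10 0 0 0.05 0;10 0 0 0 0")

```text
t: 27.18
tcp_pos: [0.6151, 0.1274, 0.0284]
tool_rot: [0.738, 0.675, -0.0, -0.0]
force: [0.5, -0.5, -1.5]
finger_gap: 0.165
gripper_force: 58.5
```

```bash
python3 - <<'E'
from h import *
rows([.6154,.1275,.027])
E
```

```text
t 27.18 tcp [0.6151 0.1274 0.0284] xang 84.95 F [ 0.5 -0.5 -1.5] q [0.03 0.76 1.55 0.   0.84 0.11] gap 0.165 58.5
rows dxyz [0.01 0.01 0.07]
```

Call:
send_rows(commands="10 0 0 0.04 0;10 0 0 0.04 0;10 0 0 0 0;10 0 0 0 0")

```text
t: 27.52
tcp_pos: [0.6153, 0.1275, 0.0271]
tool_rot: [0.738, 0.675, -0.0, -0.0]
force: [0.4, -0.5, -0.2]
finger_gap: 0.165
gripper_force: 58.5
```

```bash
python3 - <<'E'
from h import *
rows([.6154,.1275,.027])
E
```

```text
t 27.52 tcp [0.6153 0.1275 0.0271] xang 84.95 F [ 0.4 -0.5 -0.2] q [0.03 0.76 1.55 0.   0.83 0.11] gap 0.165 58.5
rows dxyz [0.   0.   0.01]
```

Call:
send_rows(commands="10 0 0 0.03 0;10 0 0 0.03 0;10 0 0 0 0")

```text
t: 27.77
tcp_pos: [0.6155, 0.1275, 0.0269]
tool_rot: [0.738, 0.675, 0.0, 0.0]
force: [-1.3, 0.0, 4.0]
finger_gap: 0.166
gripper_force: 58.7
```

Call:
send_rows(commands="10 0 0 0.03 0;10 0 0 0.03 0;10 0 0 0 0")

```text
t: 28.02
tcp_pos: [0.6157, 0.1274, 0.0267]
tool_rot: [0.738, 0.675, 0.0, 0.0]
force: [-3.7, -1.8, 11.1]
finger_gap: 0.164
gripper_force: 59.6
```

The flange is down: 11 N upward at the expected height. I'll ease off, let go and lift clear.

Call:
send_rows(commands="10 0 0 -0.05 0;10 0 0 0 0;24 0 0 0 0;34 0 0 0 0;34 0 0 0 0;34 0 0 0 0;34 0 0 -0.3 0;34 0 0 -0.6 0;34 0 0 -1 0;34 0 0 -1 0;34 0 0 -1 0;34 0 0 -1 0;34 -0.8 0 -1 0;34 -0.8 0 0 0;34 -0.8 0 0 0;34 -0.8 0 0 0;34 0 0 0 0;34 0 0 0 0")

```text
t: 29.52
tcp_pos: [0.61, 0.0632, 0.1447]
tool_rot: [0.738, 0.675, 0.001, 0.0]
force: [0.1, 1.0, -0.7]
finger_gap: 0.394
gripper_force: 0.0
```

```bash
python3 - <<'E'
from h import *
s,R=tool();w=snap('wrist');t=snap('top');a=snap('side')
for n,x in(('w',w),('t',t),('s',a)):
    e=[proj(x,[.6155,.1275,z]).round(1) for z in(.048,.086)]
    for b in blobs(x,(5,150,80),(18,255,255),15)[0]:
        if np.hypot(*(b[1]-e[1]))<40: print(n,b,'exp flange,top',e)
    for b in blobs(x,(15,120,80),(34,255,255),5)[0]:
        if np.hypot(*(b[1]-e[0]))<25: print(n,'yel',b)
E
```

```text
t 29.52 tcp [0.61   0.0632 0.1447] xang 84.85 F [ 0.1  1.  -0.7] q [-0.08  0.58  1.52  0.    1.04  0.01] gap 0.394 0.0
w (np.int32(440), array([316.7, 152.6]), array([305, 141,  24,  24], dtype=int32)) exp flange,top [array([315.5, 152.4]), array([315.4, 152.5])]
w yel (np.int32(67), array([315.5, 128.9]), array([314, 121,   4,  17], dtype=int32))
t (np.int32(41), array([235.7, 202.2]), array([232, 199,   8,   7], dtype=int32)) exp flange,top [array([238.1, 205.5]), array([235.3, 202.6])]
t yel (np.int32(27), array([222., 205.]), array([218, 204,   9,   3], dtype=int32))
t yel (np.int32(10), array([231. , 204.5]), array([229, 204,   5,   2], dtype=int32))
s (np.int32(78), array([253.8, 286.1]), array([251, 279,   7,  15], dtype=int32)) exp flange,top [array([254.5, 292.9]), array([253.3, 281.1])]
s yel (np.int32(87), array([243.5, 311.2]), array([240, 305,   8,  14], dtype=int32))
```

The pin stands upright at the expected pixels in all three views and at home height, and the ear has not moved. Handing in.

```bash
python3 -c "
from station import sign_off
print(sign_off())"
```

```text
the job is handed in; nothing more can be done
None
```

I turned the stage home, pressed it at about 11 N for roughly 1 s, then seated the pin flange-down, released it and signed off at about 30 s; my first push passed over the post without touching it, and the highest stage force I read was 13 N.

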